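# Clamp the sample jar and set the shaker's speed

### The arm

A 6-joint arm with a two-finger parallel gripper is mounted at the origin on the work surface. World frame = base frame: x ahead of the robot, y to its left, z up, the work surface at z = 0. Lengths are in m, angles in rad, forces in N, time in s.
With the tool pointing down it reaches from about 0.4 to 0.925 m from the base axis. Payload 12.5 kg.
Tool frame: the origin (TCP) lies between the finger pads, 19 mm behind the fingertips; this is the grasp point; z points along the fingers, y is the line along which they close (so a half turn about z gives the same grasp; the last joint's range is limited). The gripper opens to 95 mm and grips with 3 to 60 N. Pads are 20 mm wide; open, the fingers measure 119 mm over their backs; the gripper's body (75 mm by 180 mm) begins 59 mm behind the grasp point.
Start: joints at [1.178, 0.491, 1.559, -0, 1.092, -0.106], TCP at [0.177, 0.599, 0.233] pointing down, gripper open.
Joint ranges: [-3.1, 3.1], [-0.84, 2.19], [0.05, 2.79], [-1.13, 4.28], [0.06, 2.93], [-2.69, 2.69]. Speed limits (rad/s): [2.22, 2.22, 2.79, 3.14, 3.14, 3.14].

### API

Orientations are given as a unit quaternion [x, y, z, w].
In Python, from bench import bot gives the robot as it stands.
- The arm moves only by the tool play_rows, never from a script. Its argument "targets" is a list of rows, each an object of numbers: "x", "y", "z": the shift along the tool's x, y, z in m; "yaw": the turn about the tool's z in degrees; "jaw": the opening, from -1 (shut) to 1 (fully open). A call has 1 to 8 rows; each row shifts and turns the commanded pose from where the row before left it, along the tool's axes as they then stand; what a row does not reach is not made up. A row lasts 1/8 s, in which the tool goes at most 62.5 mm and 10.7 degrees, less where a joint would pass 70% of its speed; a pose out of reach is approached as far as the arm can. A call is refused whole if a number of a shift passes 0.0625 or a number of a turn 10.7, either way. A call with a gripper value outside its range is refused whole. The fingers move at their own pace and stop on an object; "force" is the grip in N (left out, the last holds). Time passes only in rows, so rows that do not move let the fingers close. It gives the time, the measured TCP pose, the force, the opening and the grip force at its end, in the units of the state.
- bot.get_obs(): the state, without advancing time (a new reading comes with each control period).
- bot.camera(name): name is "side" or "top" or "wrist"; returns the picture (480x640x3 uint8, blue, green, red); there is no depth.
- bot.camera_info(name): a dict with "fx", "fy", "cx", "cy" (pixels), "xyz" and "attitude" of the camera in the world. Camera axes: x right, y down, z forward; pixel columns grow to the right and rows downward; lengths in m; the calibration is good to about 2 mm. A picture is of the moment at which its call begins: read the wrist's pose just before it. camera_info takes no time and is no camera call; for the wrist camera it gives the pose at the moment of the call.
- bot.finish_job(): hands the job in; it is judged then, once.
The state is a dict: "time": time; "joints": joint angles; "joint_vel": joint speeds; "tau": joint torques, N m; "eef_pos": TCP position; "tool_rot": TCP orientation; "ft_force": force on the tool from outside, world axes, zero at the start; "moment": the same for the moment, N m; "gripper_width": finger opening in m; "gripper_force": force on a finger pad.
Only numpy, scipy, OpenCV 4.12 (cv2) and the standard library are available. Lean on these libraries where they do the work, as an engineer would, in place of code of your own. Each camera call takes 0.05 s, during which the arm holds its last target. There are 200 camera calls.

### The job

The sample jar stands ready on the shaker. First swing the hold-down arm over onto the jar's lid, so that its rubber foot rests on the lid; only then turn the large speed dial until its pointer is at the steel marker tab on its scale, and let go. Leave the small timer dial and everything else on the bench as they are.

Things in the scene. Friction and masses are not known exactly. Their poses are not given: they have to be found in the camera images.
- shaker: Blue bench shaker, fixed: housing 310 x 250 mm (x, y); control deck at 80 mm height on the part nearest the robot, aluminium platform (190 x 230 mm, top at 92 mm) on the rear part. Origin: centre of its underside; x points away from the deck, y left, z up. In this frame the jar's place is (45, 0) mm, the two dials are at x = -105, y = +62 and -62 mm, either one on either side.
- hold_down (a joint): Angle (rad) of the steel hold-down arm about its hinge pin, which runs along the shaker's x. 0 = open, leaning 25 degrees outward (shaker's +y) past the vertical; 0.44 = upright: beyond that over-centre point the arm's weight carries it down towards the shaker's -y; 2.01 = level, its rubber foot resting on the jar's lid.
- clamp_hinge (a point): Centre of the arm's hinge pin, 182 mm above the bench, at (45, 88) mm in the shaker's frame, between two steel fork plates (38 mm over all along x, 24 mm along y, up to 192 mm height).
- clamp_tip (a point): Free end of the hold-down arm, 150 mm from the hinge pin, about 315 mm above the bench when open. The arm is a flat steel bar (18 mm wide along the pin, 10 mm thick), its last 45 mm a black round grip 20 mm in diameter, centred on the line from hinge to tip. Axes: y points from the tip back to the hinge, x along the pin.
- clamp_foot (a point): Centre of the underside of the arm's round rubber foot (22 mm diameter), 88 mm from the hinge along the arm and 20 mm off its centre line.
- jar: Clear glass sample jar with a white lid, 64 mm diameter, 70 mm tall, standing loose on the shaker's platform between four steel pins (22 mm high, 2 mm clearance). Origin: centre of its underside; z up.
- jar_top (a point): Centre of the top of the jar's lid.
- speed (a joint): Angle of the large speed dial, rad: 0 at the scale's start, 4.71 at its end, growing clockwise seen from above. Stiff enough to stay where it is left. In the shaker's frame the pointer's direction, counter-clockwise from +x, is 2.356 minus this.
- speed_grip (a point): On the large dial's vertical axis, 7 mm below the top of its grip bar, 118 mm above the bench: a good TCP height. Grey disc (44 mm diameter, 8 mm thick) with an upright bar across it (42 mm long, 14 mm wide, 32 mm high above the disc) along the point's x, the pointer's direction. Under it a black scale plate, 90 mm diameter, with white ticks.
- speed_pointer (a point): Tip of the large dial's pointer, 30 mm from its axis: the end with the small nose and with the white line on the bar's top. x points outward along the pointer.
- marker_tip (a point): Inner point of the small steel marker tab (about 15 mm long radially, 10 mm wide, 6 mm high) fixed on the rim of the large dial's scale plate, 30 mm from the dial's axis. x points outward from the dial's axis. The dial is set when its pointer tip is at this point.
- timer (a joint): Angle of the small timer dial, rad, same sense as the speed dial. To be left alone.
- timer_grip (a point): On the small timer dial's axis, 7 mm below the top of its grip bar, 110 mm above the bench; disc 28 mm diameter, bar 26 x 10 mm, 24 mm high, scale plate 56 mm diameter. No marker tab on it.
- timer_pointer (a point): Tip of the small timer dial's pointer, 22 mm from its axis.
- reagent_bottle: Bystander: clear glass bottle with a blue screw cap, 70 mm diameter, 140 mm tall, standing. Origin: centre of its underside.
- beaker: Bystander: open glass beaker, 76 mm diameter at the rim, 90 mm tall. Origin: centre of its underside.
- amber_vial: Bystander: amber glass vial, 28 mm diameter, 45 mm tall, standing just in front of the shaker. Origin: centre of its underside.
- dish: Bystander: low glass dish, 90 mm diameter, 35 mm tall. Origin: centre of its underside.
- spatula: Bystander: steel spatula 160 mm long, lying on the bench. Origin: on the blade-to-handle line, handle to its -x.
- amber_bottle: Bystander: amber glass bottle with a paper label, 50 mm diameter, 90 mm tall, standing beside the shaker on the side away from the arm's hinge. Origin: centre of its underside.
- steel_can: Bystander: plain steel can, 60 mm diameter, 70 mm tall. Origin: centre of its underside.
Not all that is in view belongs to the job. What is shaped like the jar but yellow is not meant.

How it is judged:
By the outcome, as a careful person would: the job done as asked, in the order asked, and still so for the second after the job is handed in, with the robot touching nothing.
It also fails if it takes over 64 s, if anything falls off the work surface, if the arm or the gripper's body presses on something with over 40 N, if the wrist force passes 120 N, or if a joint passes its speed limit or range.

## Working session

There is one attempt and no reset: what is moved stays moved. The work goes in short steps, Python scripts to look and compute and a tool call to move; the robot and the scene stay as the last step left them, time stands still between calls to the robot, and variables do not carry over. Pictures are saved under pics/ and viewed, at most 10 in all, crops included, and the job is handed in when it is done.

Besides the shell and the picture viewer there is one more tool, called as name([rows], argument=value, ...), one row to a line, values as JSON. play_rows: Moves the arm, as the interface text tells. Its arguments: {"type":"object","properties":{"targets":{"type":"array"},"force":{"type":"number"}},"required":["targets"]}

```bash
mkdir -p pics; ls
python3 - <<'E'
from bench import bot
import cv2
for n in("top","side"):
    cv2.imwrite(f"pics/{n}0.png",bot.camera(n)); print(n,bot.camera_info(n))
print(bot.camera_info("wrist")); print(bot.get_obs())
E
```

```text
pics
top {'fx': 490.86208443460106, 'fy': 490.86208443460106, 'cx': 321.0767098329474, 'cy': 243.92662960289732, 'xyz': array([0.41969459, 0.01514721, 1.6351497 ]), 'attitude': array([ 0.71076742, -0.70107706,  0.04039103, -0.04085576])}
side {'fx': 556.2490510896888, 'fy': 556.2490510896888, 'cx': 313.1026029898171, 'cy': 237.6208641577112, 'xyz': array([ 0.21295609, -0.91940999,  0.91723704]), 'attitude': array([ 0.87454768, -0.1724263 ,  0.08107421, -0.44594003])}
{'fx': 410.648329630311, 'fy': 410.648329630311, 'cx': 321.08337756319094, 'cy': 226.35397076595322, 'xyz': array([0.0964763 , 0.62243734, 0.38408196]), 'attitude': array([0.79180896, 0.59228466, 0.08858848, 0.11995638])}
{'time': 0.1, 'joints': array([ 1.17840870e+00,  4.91551801e-01,  1.55937073e+00,  1.74593944e-05,
        1.09171288e+00, -1.05642059e-01]), 'joint_vel': array([ 2.29877428e-04, -2.41334268e-03, -3.94328109e-03, -8.81282775e-04,
       -5.24583530e-04,  2.61807312e-05]), 'tau': array([ 2.62945607e-03, -6.13623691e+01, -2.58606434e+01,  6.93926169e-02,
        4.70393489e-02, -2.72780659e-05]), 'eef_pos': array([0.17669722, 0.59930573, 0.23289367]), 'tool_rot': array([ 1.42886067e-01,  9.89739006e-01, -5.03388548e-04, -1.35999356e-04]), 'ft_force': array([0.12328256, 0.10120057, 0.71614098]), 'moment': array([0.00364304, 0.03977606, 0.02989869]), 'gripper_force': 0.0, 'gripper_width': 0.09512505635370654}
```

View pics/top0.png

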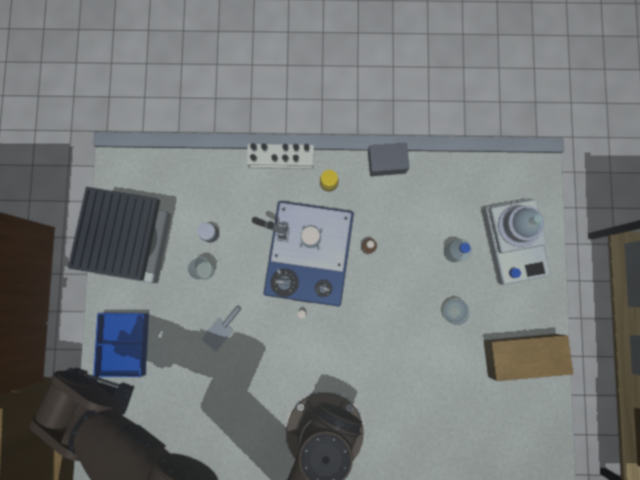

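View pics/side0.png

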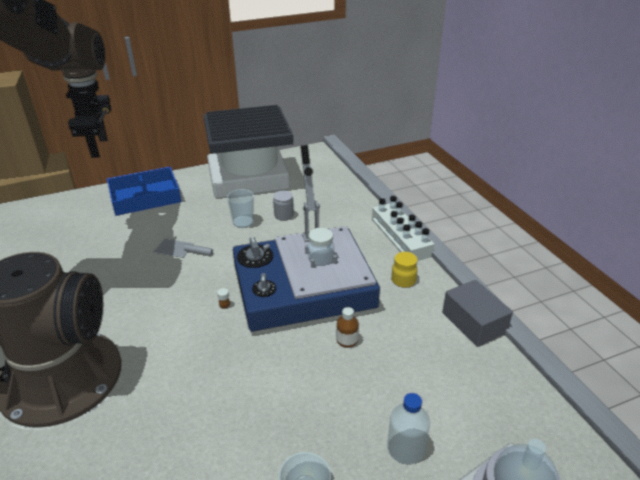

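The shaker is at about (310,252) in top. The large dial is at (285,282), on the hinge side (+y), and the small timer is at (323,288). The white-lidded jar is at (311,236). The yellow jar at (329,180) is the decoy. Next I'll fit the shaker pose.

```bash
cat > h.py <<'E'
import numpy as np, cv2
from scipy.spatial.transform import Rotation as R
from bench import bot
def ray(info,px):
    d=np.array([(px[0]-info['cx'])/info['fx'],(px[1]-info['cy'])/info['fy'],1.])
    return np.array(info['xyz']),R.from_quat(info['attitude']).apply(d)
def onz(info,px,z):
    o,d=ray(info,px); return o+d*(z-o[2])/d[2]
def proj(info,p):
    c=R.from_quat(info['attitude']).inv().apply(np.array(p)-info['xyz'])
    return np.array([info['cx']+info['fx']*c[0]/c[2],info['cy']+info['fy']*c[1]/c[2]])
def fit(loc,w):  # planar rigid fit
    loc,w=np.array(loc),np.array(w)[:,:2]; a=loc-loc.mean(0); b=w-w.mean(0)
    th=np.arctan2((a[:,0]*b[:,1]-a[:,1]*b[:,0]).sum(),(a*b).sum())
    c,s=np.cos(th),np.sin(th); M=np.array([[c,-s],[s,c]])
    t=w.mean(0)-M@loc.mean(0); return th,t,np.linalg.norm((loc@M.T+t)-w,axis=1)
E
python3 - <<'E'
from h import *
im=cv2.imread("pics/top0.png"); I=bot.camera_info("top")
hsv=cv2.cvtColor(im,cv2.COLOR_BGR2HSV)
def blobs(m,box,name):
    x0,y0,x1,y1=box; z=np.zeros_like(m); z[y0:y1,x0:x1]=m[y0:y1,x0:x1]
    for c in cv2.findContours(z,cv2.RETR_EXTERNAL,cv2.CHAIN_APPROX_NONE)[0]:
        if cv2.contourArea(c)>40: print(name,cv2.contourArea(c),cv2.minEnclosingCircle(c),cv2.minAreaRect(c))
blobs(cv2.inRange(hsv,(0,0,0),(180,255,62)),(266,262,340,303),"dark")
blobs(cv2.inRange(hsv,(0,0,0),(25,40,255)),(295,220,328,252),"lid")
blobs(cv2.inRange(hsv,(105,90,40),(125,255,255)),(255,190,360,315),"blue")
cv2.imwrite("pics/c1.png",cv2.resize(im[190:325,240:390],None,fx=4.4,fy=4.4,interpolation=cv2.INTER_CUBIC))
E
```

```text
lid 188.0 ((310.2608642578125, 235.04347229003906), 8.791427612304688) ((310.5, 235.5), (15.0, 17.0), 90.0)
blue 1667.5 ((304.5, 282.0), 41.00314712524414) ((304.03851318359375, 283.1922912597656), (76.28135681152344, 34.10955047607422), 7.125016689300537)
```

View pics/c1.png

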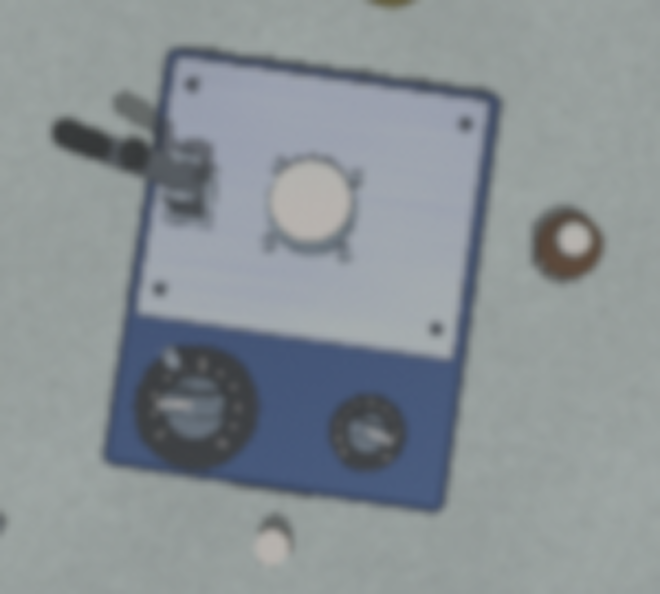

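The crop confirms: the large dial plate centre is at crop (197,408), with its marker tab at (171,356) and pointer line pointing left. The timer at (368,432) is smaller and has no tab. The jar lid is at (312,201) and the clamp tip at (65,132).

```bash
cat >> h.py <<'E'
def solve_top():
    I=bot.camera_info("top"); f=lambda x,y,z:onz(I,(240+x/4.4-.4,190+y/4.4-.4),z)
    return fit([(-.105,.062),(-.105,-.062),(.045,0)],[f(197,408,.085),f(368,432,.085),f(312,201,.162)]),f
E
python3 - <<'E'
from h import *
(th,t,r),f=solve_top(); print("yaw",np.degrees(th),t,r*1e3)
M=R.from_euler('z',th).as_matrix()
W=lambda p:M@np.array(p)+[*t,0]
L=lambda p:M.T@(p-np.array([*t,0]))
for n,p in dict(hinge=(.045,.088,.182),grip=(-.105,.062,.118),tip=(.045,.088+.15*-0+.15*np.sin(np.radians(25)),.182+.15*np.cos(np.radians(25))),jar=(.045,0,.162)).items(): print(n,W(p),np.hypot(*W(p)[:2]))
d=np.array([-.105,.062,0])
print("tip seen",L(f(65,132,.315)))
for n,(x,y,z) in dict(marker=(171,356,.088),ptr=(160,404,.12)).items():
    v=(L(f(x,y,z))-d)[:2]; a=np.arctan2(v[1],v[0]); print(n,np.linalg.norm(v),np.degrees(a),"speed",(2.356-a)%(2*np.pi))
print("amber",W((0,0,0)),f(568,245,.09),"vial",f(275,545,.045))
E
```

```text
yaw -7.614131754907399 [0.57148062 0.0559425 ] [0.30365127 0.7508559  0.5188929 ]
hinge [0.62774393 0.13720406 0.182     ] 0.6425631421205458
grip [0.47562147 0.13130843 0.118     ] 0.4934143170995539
tip [0.63614352 0.20003786 0.31794617] 0.6668535985549872
jar [0.61608385 0.04997996 0.162     ] 0.618107845280514
tip seen [0.04521834 0.15096852 0.315     ]
marker 0.041282715755125765 35.45486589914414 speed 1.7371958542068748
ptr 0.0233983067839081 95.45582246602342 speed 0.6899816077687182
amber [0.57148062 0.0559425  0.        ] [ 0.59585663 -0.13348385  0.09      ] vial [0.37789296 0.0752581  0.045     ]
```

Residuals are under 1 mm. The pointer needs about +1.05 rad clockwise later. First I'll turn the tool so that it closes along the shaker's x, and rise.

play_rows([
  {"yaw":10.15,"z":-0.016,"jaw":1},
  {"yaw":10.15,"z":-0.016,"jaw":1},
  {"yaw":10.15,"z":-0.016,"jaw":1},
  {"yaw":10.15,"z":-0.016,"jaw":1},
  {"yaw":10.15,"z":-0.016,"jaw":1},
  {"yaw":10.15,"z":-0.016,"jaw":1},
  {"yaw":10.15,"z":-0.016,"jaw":1},
  {"yaw":10.15,"z":-0.016,"jaw":1},
], force=10)

```text
invalid input at $.targets[0]: expected keys x, y, z, yaw, jaw
```

```bash
cat >> h.py <<'E'
def togo(target):
    o=bot.get_obs(); A=R.from_quat(o['tool_rot']); (th,t,r),f=solve_top()
    W=R.from_euler('z',th).apply(target)+[*t,0]
    y=A.apply([0,1,0]); print("tcp",o['eef_pos'],"t",o['time'],"tool y world deg",np.degrees(np.arctan2(y[1],y[0])),"zdown",A.apply([0,0,1]))
    print("F",o['ft_force'],"w",o['gripper_width'],"j",o['joints'].round(2)); print("togo tool axes mm",(A.inv().apply(W-o['eef_pos'])*1e3).round(1))
E
python3 -c "
from h import *
togo([.045,.142,.36])"
```

```text
tcp [0.17669722 0.59930573 0.23289367] t 0.1 tool y world deg 73.57023127760951 zdown [-4.13062155e-04 -9.57581735e-04 -9.99999456e-01]
F [0.12328256 0.10120057 0.71614098] w 0.09512505635370654 j [ 1.18  0.49  1.56  0.    1.09 -0.11]
togo tool axes mm [-555.  -262.4 -126.9]
```

All five keys are needed in each row.

play_rows([
  {"x":0,"y":0,"yaw":10.15,"z":-0.016,"jaw":1},
  {"x":0,"y":0,"yaw":10.15,"z":-0.016,"jaw":1},
  {"x":0,"y":0,"yaw":10.15,"z":-0.016,"jaw":1},
  {"x":0,"y":0,"yaw":10.15,"z":-0.016,"jaw":1},
  {"x":0,"y":0,"yaw":10.15,"z":-0.016,"jaw":1},
  {"x":0,"y":0,"yaw":10.15,"z":-0.016,"jaw":1},
  {"x":0,"y":0,"yaw":10.15,"z":-0.016,"jaw":1},
  {"x":0,"y":0,"yaw":10.15,"z":-0.016,"jaw":1},
], force=10)

```text
time: 1.1
eef_pos: [0.1767, 0.5994, 0.3616]
tool_rot: [0.755, 0.656, -0.0, 0.0]
ft_force: [-0.8, 0.4, 0.1]
gripper_width: 0.0956
gripper_force: 0.0
```

```bash
python3 -c "
from h import *
togo([.045,.142,.36])"
```

```text
tcp [0.17674338 0.59936543 0.3616144 ] t 1.1 tool y world deg -7.9673106032505725 zdown [-2.36936109e-04 -6.06270156e-04 -9.99999788e-01]
F [-0.7646953   0.39192711  0.07580702] w 0.09555197803322953 j [ 1.18  0.4   1.37 -0.    1.37  1.32]
togo tool axes mm [-341.2  510.4    1.8]
```

play_rows([
  {"x":-0.028,"y":0.043,"z":0,"yaw":0,"jaw":1},
  {"x":-0.028,"y":0.043,"z":0,"yaw":0,"jaw":1},
  {"x":-0.028,"y":0.043,"z":0,"yaw":0,"jaw":1},
  {"x":-0.028,"y":0.043,"z":0,"yaw":0,"jaw":1},
  {"x":-0.028,"y":0.043,"z":0,"yaw":0,"jaw":1},
  {"x":-0.028,"y":0.043,"z":0,"yaw":0,"jaw":1},
  {"x":-0.028,"y":0.043,"z":0,"yaw":0,"jaw":1},
  {"x":-0.028,"y":0.043,"z":0,"yaw":0,"jaw":1},
])

```text
time: 2.1
eef_pos: [0.489, 0.3305, 0.3612]
tool_rot: [0.753, 0.658, -0.0, -0.0]
ft_force: [0.3, 0.7, 0.5]
gripper_width: 0.0951
gripper_force: 0.0
```

```bash
python3 -c "
from h import *
togo([.045,.142,.36])
I=bot.camera_info('wrist');cv2.imwrite('pics/w1.png',bot.camera('wrist'));print(I)
(th,t,r),f=solve_top()
for p in ([.045,.1514,.318],[-.105,.062,.125],[.045,.088,.182]): print(proj(I,R.from_euler('z',th).apply(p)+[*t,0]))
"
```

```text
tcp [0.48904464 0.33048879 0.36120316] t 2.1 tool y world deg -7.631436481842824 zdown [-4.26690542e-04 -9.79892359e-05 -9.99999904e-01]
F [0.33548342 0.71094256 0.52325891] w 0.09509433357460803 j [0.48 0.34 1.46 0.   1.34 0.62]
togo tool axes mm [-119.2  163.1    1.2]
{'fx': 410.648329630311, 'fy': 410.648329630311, 'cx': 321.08337756319094, 'cy': 226.35397076595322, 'xyz': array([0.50040006, 0.41289596, 0.51235156]), 'attitude': array([ 0.98653106, -0.06565658, -0.01041046,  0.14945671])}
[596.86524239 440.88690749]
[332.98717754 366.63607336]
[492.22837648 380.6431041 ]
```

View pics/w1.png

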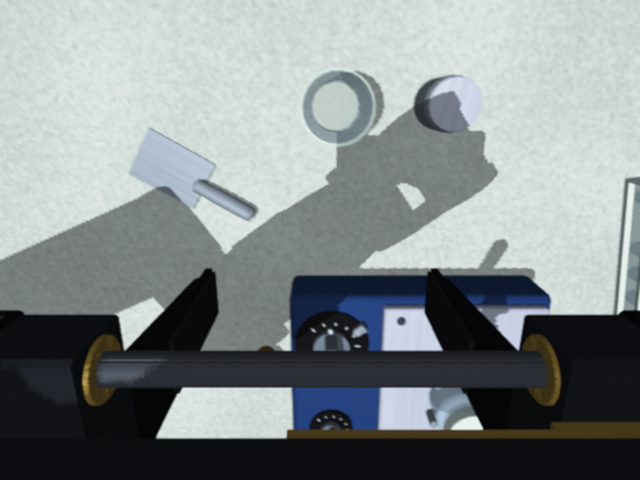

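The wrist view shows the spatula, beaker and can to the shaker's left, with the large dial at about (333,335). Nothing is in the way, so I'll move over the clamp tip, descend around its grip and close.

play_rows([
  {"x":-0.03,"y":0.041,"z":0,"yaw":0,"jaw":1},
  {"x":-0.03,"y":0.041,"z":0,"yaw":0,"jaw":1},
  {"x":-0.03,"y":0.041,"z":0,"yaw":0,"jaw":1},
  {"x":-0.029,"y":0.04,"z":0,"yaw":0,"jaw":1},
  {"x":0,"y":0,"z":0.014,"yaw":0,"jaw":1},
  {"x":0,"y":0,"z":0.014,"yaw":0,"jaw":1},
  {"x":0,"y":0,"z":0.014,"yaw":0,"jaw":1},
  {"x":0,"y":0,"z":0.014,"yaw":0,"jaw":1},
])

```text
time: 3.15
eef_pos: [0.6331, 0.193, 0.3046]
tool_rot: [0.752, 0.659, -0.0, -0.0]
ft_force: [0.3, -1.5, 0.4]
gripper_width: 0.0949
gripper_force: 0.0
```

```bash
python3 -c "
from h import *
togo([.045,.142,.303])
I=bot.camera_info('side');im=bot.camera('side')
(th,t,r),f=solve_top()
T=R.from_euler('z',th)
for p in ([.045,.1514,.318],[.045,.142,.298],[.045,.088,.182]): print(proj(I,T.apply(p)+[*t,0]))
cv2.imwrite('pics/s1.png',cv2.resize(im[100:260,220:400],None,fx=3.7,fy=3.7,interpolation=cv2.INTER_CUBIC))
"
```

```text
tcp [0.6331176  0.19301458 0.30460175] t 3.15 tool y world deg -7.557930875499865 zdown [-1.34205792e-04  6.42984692e-05 -9.99999989e-01]
F [ 0.28327088 -1.45834713  0.4209786 ] w 0.09488371116628885 j [0.2  0.49 1.37 0.   1.29 0.33]
togo tool axes mm [-2.   2.1  1.6]
[305.12800381 144.68802299]
[306.23316322 154.02822719]
[312.4478934 206.8861493]
```

View pics/s1.png

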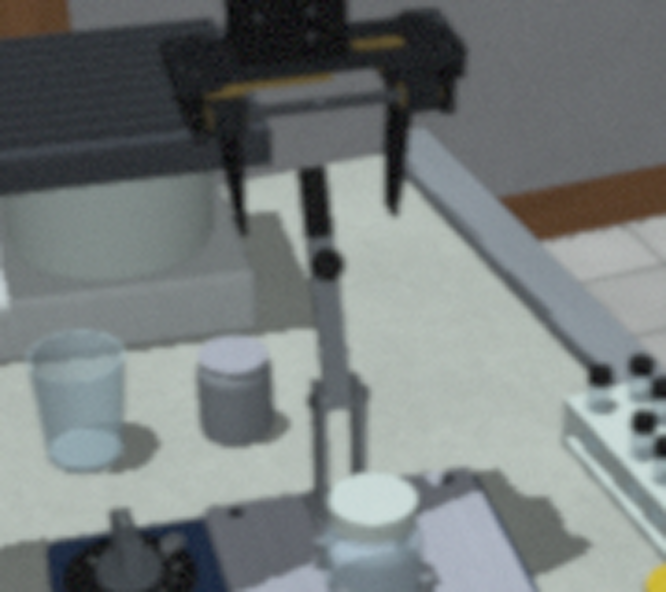

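The clamp grip (crop ~(313,195)) is centred between the fingers at (240,220) and (393,205). I'll nudge 2 mm and close.

play_rows([
  {"x":-0.002,"y":0.002,"z":0,"yaw":0,"jaw":-1},
  {"x":0,"y":0,"z":0,"yaw":0,"jaw":-1},
  {"x":0,"y":0,"z":0,"yaw":0,"jaw":-1},
  {"x":0,"y":0,"z":0,"yaw":0,"jaw":-1},
  {"x":0,"y":0,"z":0,"yaw":0,"jaw":-1},
  {"x":0,"y":0,"z":0,"yaw":0,"jaw":-1},
], force=10)

```text
time: 3.95
eef_pos: [0.6355, 0.1899, 0.3055]
tool_rot: [0.753, 0.658, 0.0, -0.0]
ft_force: [0.6, 0.3, -0.7]
gripper_width: 0.0402
gripper_force: 0.0
```

```bash
python3 -c "
from h import *
togo([.045,.142,.303])
(th,t,r),f=solve_top()
o=bot.get_obs();L=R.from_euler('z',th).inv().apply(o['eef_pos']-[*t,0]);v=L[1:]-[.088,.182];r=np.hypot(*v);a=np.arctan2(v[0],v[1]);print(L,r,np.degrees(a))
# arc: arm angle from vertical 25deg -> -90deg; TCP offset kept in world
a0=a; off=0
N=24; A=np.linspace(a0,np.radians(-90)+(a0-np.radians(25)),N+1)
P=np.c_[r*np.sin(A),r*np.cos(A)]; D=np.diff(P,axis=0)*1e3
print([(round(x,1),round(-z,1)) for x,z in D], P[-1])
"
```

```text
tcp [0.63546665 0.18993947 0.30548126] t 3.95 tool y world deg -7.636551707168689 zdown [ 7.29482904e-05  1.24633954e-04 -9.99999990e-01]
F [ 0.64119154  0.29868112 -0.72884119] w 0.04016156491408168 j [0.19 0.49 1.36 0.   1.29 0.32]
togo tool axes mm [ 0.7 -0.7  2.5]
[0.04566714 0.14129371 0.30548126] 0.13449104242591578 23.34471310636637
[(np.float64(-10.5), np.float64(-4.0)), (np.float64(-10.8), np.float64(-3.1)), (np.float64(-11.0), np.float64(-2.2)), (np.float64(-11.2), np.float64(-1.3)), (np.float64(-11.2), np.float64(-0.3)), (np.float64(-11.2), np.float64(0.6)), (np.float64(-11.1), np.float64(1.5)), (np.float64(-11.0), np.float64(2.5)), (np.float64(-10.7), np.float64(3.4)), (np.float64(-10.4), np.float64(4.2)), (np.float64(-10.0), np.float64(5.1)), (np.float64(-9.6), np.float64(5.9)), (np.float64(-9.0), np.float64(6.7)), (np.float64(-8.4), np.float64(7.4)), (np.float64(-7.8), np.float64(8.1)), (np.float64(-7.1), np.float64(8.7)), (np.float64(-6.3), np.float64(9.3)), (np.float64(-5.5), np.float64(9.8)), (np.float64(-4.7), np.float64(10.2)), (np.float64(-3.8), np.float64(10.6)), (np.float64(-2.9), np.float64(10.9)), (np.float64(-2.0), np.float64(11.1)), (np.float64(-1.1), np.float64(11.2)), (np.float64(-0.1), np.float64(11.2))] [-0.13443492 -0.00388493]
```

The fingers are still closing. I'll shift 8 mm outward so that the fingertips stay above the lid height when the arm is level, then finish closing.

play_rows([
  {"x":0.008,"y":-0.0005,"z":0.002,"yaw":0,"jaw":-1},
  {"x":0,"y":0,"z":0,"yaw":0,"jaw":-1},
  {"x":0,"y":0,"z":0,"yaw":0,"jaw":-1},
  {"x":0,"y":0,"z":0,"yaw":0,"jaw":-1},
], force=10)

```text
time: 4.45
eef_pos: [0.6337, 0.1991, 0.303]
tool_rot: [0.752, 0.659, -0.002, -0.002]
ft_force: [-14.2, 3.9, 1.8]
gripper_width: 0.0197
gripper_force: 10.0
```

```bash
cat >> h.py <<'E'
def arc(N,a_end):
    (th,t,_),f=solve_top(); o=bot.get_obs()
    L=R.from_euler('z',th).inv().apply(o['eef_pos']-[*t,0]);v=L[1:]-[.088,.182];r=np.hypot(*v);a=np.degrees(np.arctan2(v[0],v[1]))
    A=np.radians(np.linspace(a,a_end,N+1)); D=np.diff(np.c_[r*np.sin(A),-r*np.cos(A)],axis=0)*1e3
    print(L,r,a,o['gripper_width'],o['gripper_force'],o['ft_force']); print(D.round(1).tolist())
E
python3 -c "
from h import *
arc(24,-87.5)"
```

```text
[0.04269125 0.15014172 0.30302736] 0.13604857333853426 27.178315993918243 0.019719757417030546 10.000517629086971 [-14.18286143   3.89977026   1.83947146]
[[-10.3, -4.8], [-10.7, -3.9], [-10.9, -3.0], [-11.2, -2.1], [-11.3, -1.1], [-11.3, -0.2], [-11.3, 0.8], [-11.2, 1.7], [-11.0, 2.6], [-10.8, 3.5], [-10.4, 4.4], [-10.0, 5.3], [-9.6, 6.1], [-9.0, 6.9], [-8.4, 7.6], [-7.8, 8.3], [-7.0, 8.9], [-6.3, 9.5], [-5.5, 9.9], [-4.6, 10.4], [-3.7, 10.7], [-2.8, 11.0], [-1.9, 11.2], [-1.0, 11.3]]
```

Gripped, with a 14 N side load along the pin. I'll relieve it by shifting y -3 mm while starting the arc.

play_rows([
  {"x":0,"y":-0.003,"z":0,"yaw":0,"jaw":-1},
  {"x":-0.0103,"y":0,"z":-0.0048,"yaw":0,"jaw":-1},
  {"x":-0.0107,"y":0,"z":-0.0039,"yaw":0,"jaw":-1},
  {"x":-0.0109,"y":0,"z":-0.003,"yaw":0,"jaw":-1},
  {"x":-0.0112,"y":0,"z":-0.0021,"yaw":0,"jaw":-1},
  {"x":-0.0113,"y":0,"z":-0.0011,"yaw":0,"jaw":-1},
  {"x":-0.0113,"y":0,"z":-0.0002,"yaw":0,"jaw":-1},
])

```text
time: 5.32
eef_pos: [0.6245, 0.1324, 0.3189]
tool_rot: [0.753, 0.658, 0.001, 0.0]
ft_force: [6.3, 0.5, -5.1]
gripper_width: 0.0202
gripper_force: 10.0
```

```bash
python3 -c "
from h import *
arc(18,-87.5)"
```

```text
[0.04244825 0.08281116 0.31889105] 0.13698935214405286 -2.1707498550915663 0.020154791481386665 9.999283477663994 [ 6.31610226  0.51068776 -5.08722983]
[[-11.3, 0.9], [-11.2, 1.8], [-11.0, 2.7], [-10.7, 3.6], [-10.4, 4.5], [-10.0, 5.4], [-9.5, 6.2], [-9.0, 6.9], [-8.4, 7.6], [-7.7, 8.3], [-7.0, 8.9], [-6.2, 9.5], [-5.4, 10.0], [-4.6, 10.4], [-3.7, 10.7], [-2.8, 11.0], [-1.9, 11.2], [-1.0, 11.3]]
```

play_rows([
  {"x":-0.0113,"y":0.001,"z":0.0009,"yaw":0,"jaw":-1},
  {"x":-0.0112,"y":0,"z":0.0018,"yaw":0,"jaw":-1},
  {"x":-0.011,"y":0,"z":0.0027,"yaw":0,"jaw":-1},
  {"x":-0.0107,"y":0,"z":0.0036,"yaw":0,"jaw":-1},
  {"x":-0.0104,"y":0,"z":0.0045,"yaw":0,"jaw":-1},
  {"x":-0.01,"y":0,"z":0.0054,"yaw":0,"jaw":-1},
  {"x":-0.0095,"y":0,"z":0.0062,"yaw":0,"jaw":-1},
  {"x":-0.009,"y":0,"z":0.0069,"yaw":0,"jaw":-1},
])

```text
time: 6.32
eef_pos: [0.6137, 0.0499, 0.2861]
tool_rot: [0.753, 0.658, -0.001, -0.0]
ft_force: [-3.9, 0.7, 0.6]
gripper_width: 0.0191
gripper_force: 10.0
```

```bash
python3 -c "
from h import *
arc(10,-87.5)"
```

```text
[ 0.04262884 -0.00037026  0.28606962] 0.13652761180580228 -40.33610578424934 0.019104734705186706 10.000262707471848 [-3.87040439  0.69075528  0.63473677]
[[-8.3, 7.6], [-7.6, 8.3], [-6.9, 8.9], [-6.1, 9.4], [-5.4, 9.9], [-4.5, 10.3], [-3.7, 10.6], [-2.8, 10.9], [-1.9, 11.1], [-1.0, 11.2]]
```

play_rows([
  {"x":-0.0083,"y":0,"z":0.0076,"yaw":0,"jaw":-1},
  {"x":-0.0076,"y":0,"z":0.0083,"yaw":0,"jaw":-1},
  {"x":-0.0069,"y":0,"z":0.0089,"yaw":0,"jaw":-1},
  {"x":-0.0061,"y":0,"z":0.0094,"yaw":0,"jaw":-1},
  {"x":-0.0054,"y":0,"z":0.0099,"yaw":0,"jaw":-1},
  {"x":-0.0045,"y":0,"z":0.0103,"yaw":0,"jaw":-1},
  {"x":-0.0037,"y":0,"z":0.0106,"yaw":0,"jaw":-1},
  {"x":-0.0028,"y":0,"z":0.0109,"yaw":0,"jaw":-1},
])

```text
time: 7.32
eef_pos: [0.6078, 0.0053, 0.2097]
tool_rot: [0.753, 0.658, -0.001, -0.0]
ft_force: [-4.3, -0.4, 0.4]
gripper_width: 0.0198
gripper_force: 10.0
```

```bash
python3 -c "
from h import *
arc(4,-87.5)"
```

```text
[ 0.04268404 -0.04542303  0.20972083] 0.1362723323097977 -78.26284349036091 0.01977122929371115 9.999845176935196 [-4.29691885 -0.44305283  0.39411253]
[[-1.0, 5.4], [-0.8, 5.4], [-0.6, 5.5], [-0.4, 5.5]]
```

play_rows([
  {"x":-0.001,"y":0,"z":0.0054,"yaw":0,"jaw":-1},
  {"x":-0.0008,"y":0,"z":0.0054,"yaw":0,"jaw":-1},
  {"x":-0.0006,"y":0,"z":0.0054,"yaw":0,"jaw":-1},
  {"x":-0.0002,"y":0,"z":0.0025,"yaw":0,"jaw":-1},
  {"x":0,"y":0,"z":0,"yaw":0,"jaw":-1},
])

```text
time: 7.95
eef_pos: [0.6075, 0.003, 0.1914]
tool_rot: [0.753, 0.658, -0.001, -0.0]
ft_force: [-5.9, -1.1, -0.3]
gripper_width: 0.0195
gripper_force: 10.0
```

```bash
python3 -c "
from h import *
arc(4,-88)"
```

```text
[ 0.04270174 -0.0476858   0.19143178] 0.1360132154339013 -86.02365809141594 0.01946659774051947 9.999986216425896 [-5.88903965 -1.11549357 -0.25608518]
[[-0.1, 1.2], [-0.1, 1.2], [-0.1, 1.2], [-0.0, 1.2]]
```

play_rows([
  {"x":0,"y":0,"z":0.001,"yaw":0,"jaw":-1},
  {"x":0,"y":0,"z":0.001,"yaw":0,"jaw":-1},
  {"x":0,"y":0,"z":0.001,"yaw":0,"jaw":-1},
  {"x":0,"y":0,"z":0,"yaw":0,"jaw":-1},
])

```text
time: 8.45
eef_pos: [0.6075, 0.0029, 0.1886]
tool_rot: [0.753, 0.658, -0.001, -0.0]
ft_force: [-6.2, -2.0, -0.8]
gripper_width: 0.0197
gripper_force: 10.0
```

```bash
python3 -c "
from h import *
arc(4,-88)
I=bot.camera_info('side');im=bot.camera('side')
cv2.imwrite('pics/s2.png',cv2.resize(im[150:310,230:410],None,fx=3.7,fy=3.7,interpolation=cv2.INTER_CUBIC))
"
```

```text
[ 0.04269039 -0.04778091  0.18855558] 0.13593907216403 -87.23587410685458 0.019678239696913874 10.000089034438133 [-6.20005121 -1.96085731 -0.78675136]
[[-0.0, 0.5], [-0.0, 0.5], [-0.0, 0.5], [-0.0, 0.5]]
```

View pics/s2.png

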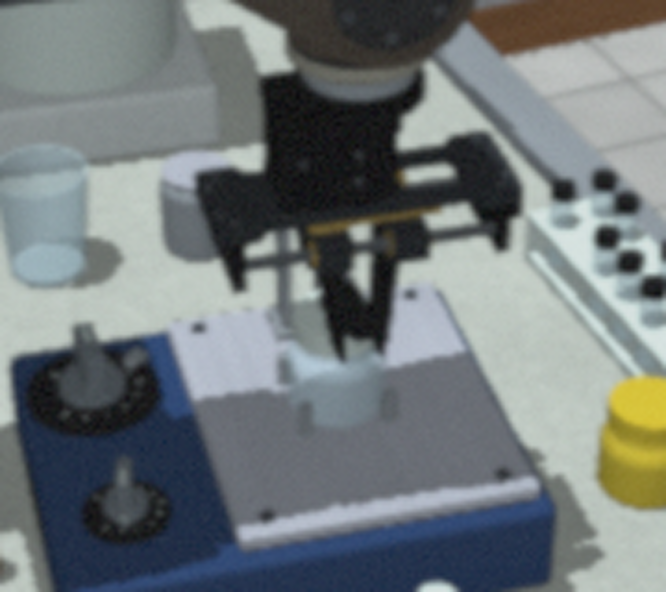

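The arm is nearly level over the jar, with the fingers at crop (355,340). No contact force yet, so I'll continue in small steps.

play_rows([
  {"x":0,"y":0,"z":0.001,"yaw":0,"jaw":-1},
  {"x":0,"y":0,"z":0.001,"yaw":0,"jaw":-1},
  {"x":0,"y":0,"z":0,"yaw":0,"jaw":-1},
])

```text
time: 8.88
eef_pos: [0.6075, 0.0029, 0.1866]
tool_rot: [0.753, 0.659, -0.001, -0.0]
ft_force: [-5.8, -2.4, -0.6]
gripper_width: 0.02
gripper_force: 10.0
```

play_rows([
  {"x":0,"y":0,"z":0.001,"yaw":0,"jaw":-1},
  {"x":0,"y":0,"z":0.001,"yaw":0,"jaw":-1},
  {"x":0,"y":0,"z":0,"yaw":0,"jaw":-1},
])

```text
time: 9.25
eef_pos: [0.6075, 0.0029, 0.1846]
tool_rot: [0.753, 0.659, -0.001, -0.0]
ft_force: [-6.9, -0.9, -0.8]
gripper_width: 0.0199
gripper_force: 10.0
```

play_rows([
  {"x":0,"y":0,"z":0.001,"yaw":0,"jaw":-1},
  {"x":0,"y":0,"z":0.001,"yaw":0,"jaw":-1},
  {"x":0,"y":0,"z":0,"yaw":0,"jaw":-1},
])

```text
time: 9.62
eef_pos: [0.6075, 0.003, 0.1825]
tool_rot: [0.753, 0.659, -0.001, -0.0]
ft_force: [-5.6, -2.3, -1.4]
gripper_width: 0.0195
gripper_force: 10.0
```

play_rows([
  {"x":0,"y":0,"z":0,"yaw":0,"jaw":0},
  {"x":0,"y":0,"z":0,"yaw":0,"jaw":0},
  {"x":0,"y":0,"z":0,"yaw":0,"jaw":0},
  {"x":0,"y":0,"z":-0.02,"yaw":0,"jaw":0},
  {"x":0,"y":0,"z":-0.03,"yaw":0,"jaw":0},
  {"x":0,"y":0,"z":-0.04,"yaw":0,"jaw":0},
  {"x":0.02,"y":-0.04,"z":-0.04,"yaw":0,"jaw":0.5},
  {"x":0.02,"y":-0.05,"z":0,"yaw":0,"jaw":1},
])

```text
time: 10.62
eef_pos: [0.5243, 0.0552, 0.3154]
tool_rot: [0.753, 0.658, 0.002, 0.002]
ft_force: [-0.1, 0.2, -0.8]
gripper_width: 0.0624
gripper_force: 0.0
```

```bash
python3 -c "
from h import *
togo([-.105,.062,.16])
I=bot.camera_info('side');im=bot.camera('side');cv2.imwrite('pics/side_b.png',im)
a=cv2.resize(im[170:300,230:390],None,fx=4.6,fy=4.6,interpolation=cv2.INTER_CUBIC)
cv2.imwrite('pics/s3.png',a)
(th,t,r),f=solve_top()
T=R.from_euler('z',th)
for p in ([.045,.088,.182],[.045,-.062,.182],[.045,0,.162]): print((proj(I,T.apply(p)+[*t,0])-[230,170])*4.6)
"
```

```text
tcp [0.52429371 0.05522257 0.31540829] t 10.625 tool y world deg -7.674713390959212 zdown [ 5.42593505e-03  1.01290845e-04 -9.99985274e-01]
F [-0.13651612  0.24476292 -0.81269128] w 0.06242926566494047 j [-0.02  0.27  1.68  0.    1.18  0.11]
togo tool axes mm [ 68.8 -59.2 155.1]
[379.26030963 169.67628679]
[456.10427978 333.1600416 ]
[422.73690503 294.36795536]
```

View pics/s3.png

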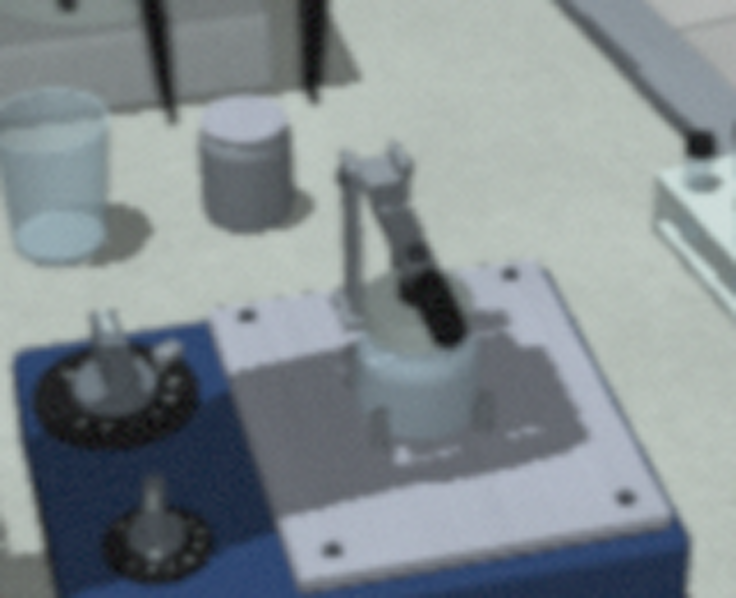

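The clamp arm lies level with its grip end at crop (453,335), as predicted for level (456,333), so the foot rests on the lid. The jar is in place. Next, position the wrist camera over the large dial.

play_rows([
  {"x":0,"y":-0.03,"z":0,"yaw":0,"jaw":1},
  {"x":0,"y":-0.029,"z":0,"yaw":0,"jaw":1},
  {"x":0,"y":0,"z":0.03,"yaw":0,"jaw":1},
  {"x":0,"y":0,"z":0.03,"yaw":0,"jaw":1},
  {"x":0,"y":0,"z":0.03,"yaw":0,"jaw":1},
  {"x":0,"y":0,"z":0,"yaw":0,"jaw":1},
])

```text
time: 11.42
eef_pos: [0.465, 0.0627, 0.2218]
tool_rot: [0.753, 0.658, -0.001, -0.001]
ft_force: [-0.3, -0.7, 0.5]
gripper_width: 0.095
gripper_force: 0.0
```

```bash
python3 -c "
from h import *
togo([-.105,.062,.118])
I=bot.camera_info('wrist');im=bot.camera('wrist');cv2.imwrite('pics/w2.png',im);np.save('w2.npy',I,allow_pickle=True)
(th,t,r),f=solve_top()
T=R.from_euler('z',th)
c=proj(I,T.apply([-.105,.062,.085])+[*t,0]);print(c)
x0,y0=int(c[0])-110,int(c[1])-90;x0=max(x0,0);y0=max(y0,0);print(x0,y0)
cv2.imwrite('pics/w2c.png',cv2.resize(im[y0:y0+180,x0:x0+220],None,fx=3.3,fy=3.3,interpolation=cv2.INTER_CUBIC))
"
```

```text
tcp [0.46497843 0.06268291 0.22177487] t 11.425 tool y world deg -7.62971408947453 zdown [-3.03529367e-03  1.17898494e-04 -9.99995387e-01]
F [-0.27637881 -0.72660919  0.52360557] w 0.0950464017516666 j [-0.01  0.29  1.94  0.    0.92  0.13]
togo tool axes mm [ 69.5   1.8 103.8]
[323.65947947 120.17460285]
213 30
```

View pics/w2c.png

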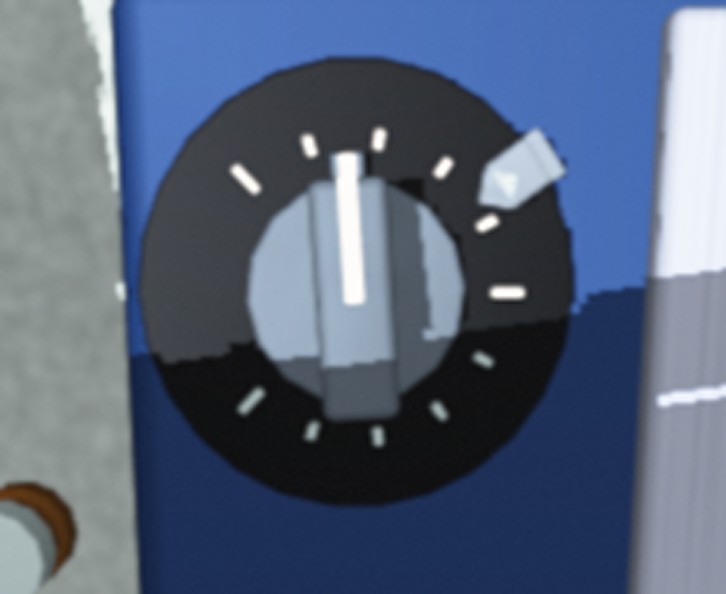

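The crop shows the large dial's plate centred at about (356,281), the tab's inner point at (482,203) with its outer end at (553,152), and the white pointer line from (353,300) to (348,185).

```bash
python3 -c "
from h import *
I=np.load('w2.npy',allow_pickle=True).item()
(th,t,r),f=solve_top();Ti=R.from_euler('z',th).inv()
L=lambda x,y,z:Ti.apply(onz(I,(213+x/3.3-.35,30+y/3.3-.35),z)-[*t,0])[:2]*1e3
ed=np.array([L(x,y,.085) for x,y in((140,285),(573,285),(355,57),(357,505))]);c=np.array([ed[:2].mean(0)[0],ed[2:].mean(0)[1]]);print('edge',ed,'c',c)
for z in(.085,.091):
  for p in((482,203),(553,152)):
    v=L(*p,z)-c;a=np.arctan2(v[1],v[0]);print('mk',z,p,np.hypot(*v),np.degrees(a))
v=L(348,185,.125)-L(353,300,.125);a=np.arctan2(v[1],v[0]);print('ptr',np.degrees(a),L(348,185,.125)-c,L(353,300,.125)-c)
togo([c[0]/1e3,c[1]/1e3,.118])
"
```

```text
edge [[-151.50150386   64.73118046]
 [ -62.59410749   64.73403764]
 [-107.30015457  107.89678647]
 [-106.93382469   18.94683226]] c [-107.04780568   63.42180936]
mk 0.085 (482, 203) 30.693503336105234 34.31093316311878
mk 0.085 (553, 152) 47.63091915490031 34.48827499236185
mk 0.091 (482, 203) 30.22259106516903 34.68523117725288
mk 0.091 (553, 152) 46.807401957932306 34.72931253879844
ptr 92.50135542068085 [-1.26030726 19.58113745] [-0.41698625  0.2763905 ]
tcp [0.46564845 0.0626951  0.22301999] t 11.475 tool y world deg -7.627608742451378 zdown [-8.70681059e-04  8.13132528e-05 -9.99999618e-01]
F [ 0.22459961 -0.31023456  0.19000264] w 0.0950848115473361 j [-0.01  0.28  1.94  0.    0.92  0.13]
togo tool axes mm [ 70.8  -1.2 105. ]
```

The turn needed is 92.7° to 34.5°, so about 58° clockwise. I'll move over the dial, align, descend and grip.

play_rows([
  {"x":0.035,"y":0,"z":0,"yaw":0,"jaw":1},
  {"x":0.035,"y":-0.001,"z":0,"yaw":0,"jaw":1},
  {"x":0,"y":0,"z":0,"yaw":-2.7,"jaw":1},
  {"x":0,"y":0,"z":0.03,"yaw":0,"jaw":0.6},
  {"x":0,"y":0,"z":0.03,"yaw":0,"jaw":0.3},
  {"x":0,"y":0,"z":0.025,"yaw":0,"jaw":0.1},
  {"x":0,"y":0,"z":0.018,"yaw":0,"jaw":0},
  {"x":0,"y":0,"z":0,"yaw":0,"jaw":0},
])

```text
time: 12.48
eef_pos: [0.4743, 0.1323, 0.1203]
tool_rot: [0.737, 0.676, 0.0, -0.0]
ft_force: [-0.5, -0.5, 0.5]
gripper_width: 0.0513
gripper_force: 0.0
```

```bash
python3 -c "
from h import *
togo([-.107,.0634,.118])"
```

```text
tcp [0.47426109 0.13226074 0.12030203] t 12.475 tool y world deg -4.93388816636878 zdown [-7.56232285e-05  9.80733865e-05 -9.99999992e-01]
F [-0.45061289 -0.46353823  0.5021881 ] w 0.051312195071172954 j [0.14 0.47 2.   0.   0.68 0.22]
togo tool axes mm [ 0.7 -0.5  2.3]
```

play_rows([
  {"x":0,"y":0,"z":0.0015,"yaw":0,"jaw":-1},
  {"x":0,"y":0,"z":0,"yaw":0,"jaw":-1},
  {"x":0,"y":0,"z":0,"yaw":0,"jaw":-1},
  {"x":0,"y":0,"z":0,"yaw":0,"jaw":-1},
  {"x":0,"y":0,"z":0,"yaw":0,"jaw":-1},
], force=25)

```text
time: 13.1
eef_pos: [0.4735, 0.1323, 0.1188]
tool_rot: [0.737, 0.676, -0.0, -0.0]
ft_force: [-2.6, 1.1, 5.3]
gripper_width: 0.0136
gripper_force: 25.0
```

play_rows([
  {"x":0,"y":0,"z":0,"yaw":8,"jaw":-1},
  {"x":0,"y":0,"z":0,"yaw":8,"jaw":-1},
  {"x":0,"y":0,"z":0,"yaw":8,"jaw":-1},
  {"x":0,"y":0,"z":0,"yaw":8,"jaw":-1},
  {"x":0,"y":0,"z":0,"yaw":8,"jaw":-1},
  {"x":0,"y":0,"z":0,"yaw":8,"jaw":-1},
  {"x":0,"y":0,"z":0,"yaw":8,"jaw":-1},
  {"x":0,"y":0,"z":0,"yaw":2,"jaw":-1},
])

```text
time: 14.1
eef_pos: [0.4723, 0.133, 0.1187]
tool_rot: [0.973, 0.233, -0.001, -0.001]
ft_force: [-9.7, 8.5, 8.5]
gripper_width: 0.014
gripper_force: 25.0
```

```bash
python3 -c "
from h import *
togo([-.107,.0634,.118]);print(bot.get_obs()['moment'])"
```

```text
tcp [0.47234994 0.13297568 0.11873532] t 14.1 tool y world deg -63.097499426178366 zdown [-2.84789917e-03  9.82592539e-04 -9.99995462e-01]
F [-9.69780211  8.47908876  8.53105969] w 0.014016240253213463 j [0.14 0.47 2.   0.   0.67 1.24]
togo tool axes mm [1.3 0.7 0.7]
[1.58132705 1.73592938 0.02240497]
```

play_rows([
  {"x":0,"y":0,"z":0,"yaw":0,"jaw":-0.2},
  {"x":0,"y":0,"z":0,"yaw":0,"jaw":-0.2},
  {"x":0,"y":0,"z":0,"yaw":0,"jaw":-0.2},
  {"x":0,"y":0,"z":-0.03,"yaw":0,"jaw":0},
  {"x":0,"y":0,"z":-0.035,"yaw":0,"jaw":0.5},
  {"x":-0.02,"y":0,"z":-0.04,"yaw":0,"jaw":1},
  {"x":-0.045,"y":0,"z":0,"yaw":0,"jaw":1},
  {"x":0,"y":0,"z":0,"yaw":0,"jaw":1},
])

```text
time: 15.1
eef_pos: [0.4141, 0.1019, 0.2239]
tool_rot: [0.972, 0.234, 0.0, 0.0]
ft_force: [0.6, 0.9, -0.3]
gripper_width: 0.0822
gripper_force: 0.0
```

```bash
python3 -c "
from h import *
togo([-.107,.0634,.118])
I=bot.camera_info('wrist');im=bot.camera('wrist');np.save('w3.npy',I,allow_pickle=True);cv2.imwrite('pics/w3.png',im)
(th,t,r),f=solve_top()
T=R.from_euler('z',th)
c=proj(I,T.apply([-.107,.0634,.085])+[*t,0])
x0,y0=max(int(c[0])-110,0),max(int(c[1])-90,0);print(c,x0,y0)
cv2.imwrite('pics/w3c.png',cv2.resize(im[y0:y0+180,x0:x0+220],None,fx=3.3,fy=3.3,interpolation=cv2.INTER_CUBIC))
"
```

```text
tcp [0.4140561  0.10187593 0.22392392] t 15.1 tool y world deg -62.96808737841108 zdown [ 1.03786881e-04 -4.15233573e-05 -9.99999994e-01]
F [ 0.56920178  0.87376747 -0.30726029] w 0.08221848906247047 j [ 0.09  0.22  2.03 -0.    0.89  1.19]
togo tool axes mm [ 67.4  -0.5 105.9]
[319.10137864 123.92478535] 209 33
```

View pics/w3c.png

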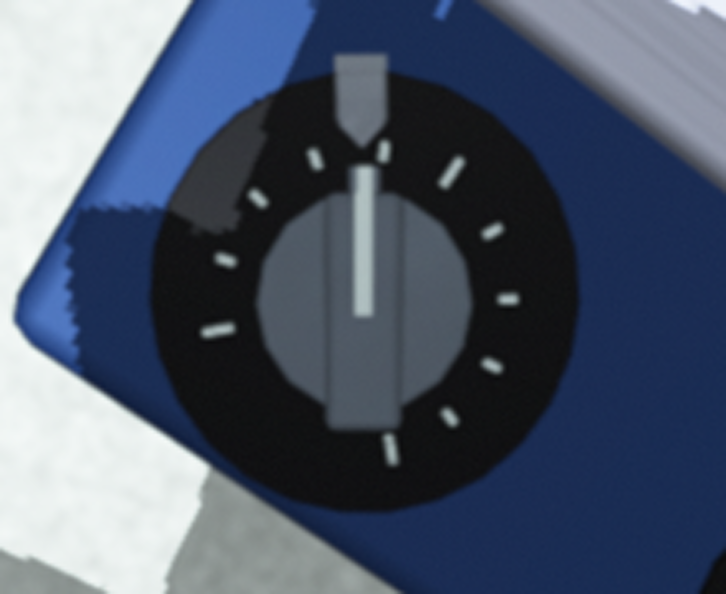

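The pointer nose at (364,170) lies under the tab point (361,147), about 1° off or less. I'll retreat and take a final check.

play_rows([
  {"x":-0.03,"y":0,"z":-0.04,"yaw":0,"jaw":1},
  {"x":0,"y":0,"z":-0.04,"yaw":0,"jaw":1},
  {"x":0,"y":0,"z":-0.04,"yaw":0,"jaw":1},
  {"x":0,"y":0,"z":0,"yaw":0,"jaw":1},
  {"x":0,"y":0,"z":0,"yaw":0,"jaw":1},
])

```text
time: 15.78
eef_pos: [0.3895, 0.089, 0.3427]
tool_rot: [0.972, 0.234, -0.0, -0.0]
ft_force: [-0.1, 0.1, -0.5]
gripper_width: 0.0949
gripper_force: 0.0
```

```bash
python3 -c "
from h import *
im=bot.camera('side')
cv2.imwrite('pics/s4.png',cv2.resize(im[150:350,190:430],None,fx=3,fy=3,interpolation=cv2.INTER_CUBIC))
"
```

```text
(no output)
```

View pics/s4.png

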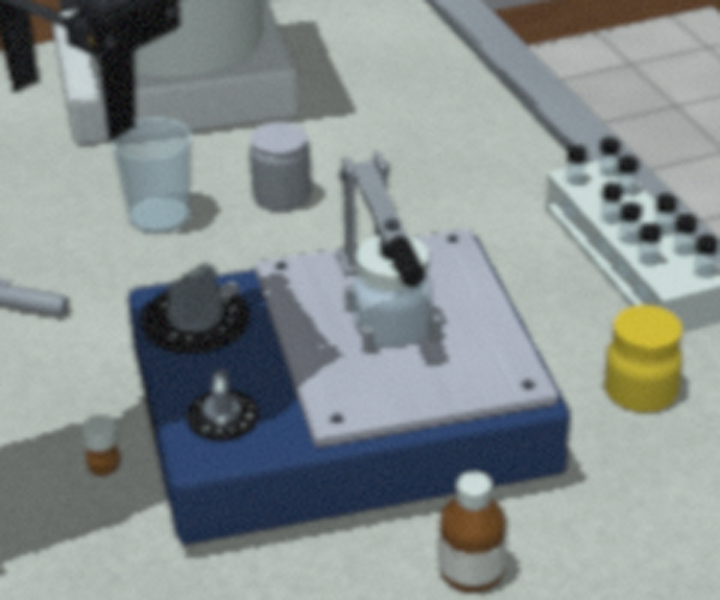

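The arm rests on the lid with its grip at (405,262). The dial is set, and the timer (220,410), vial and bottles are undisturbed. Handing in.

```bash
python3 -c "
from bench import bot
print(bot.finish_job())"
```

```text
the job is handed in; nothing more can be done
None
```

Job handed in at about 16 s: the hold-down arm was first laid level on the jar's lid, then the speed dial was turned to within about 1° of the marker tab and released. In the last picture the timer dial and the bystanders in view looked undisturbed; I saw no judging result.

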